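Core bits back on the rack in order of diameter

ROBOT

A 6-joint arm with a two-finger parallel gripper is mounted at the origin on the work surface. World frame = base frame: x ahead of the robot, y to its left, z up, the work surface at z = 0. Lengths are in m, angles in degrees, forces in N, time in s.
With the tool pointing down it reaches from about 0.4 to 0.825 m from the base axis. Payload 7 kg.
Tool frame: the origin (TCP) lies at the very end of the fingers, on their centre line; the grasp point (between the pads) lies hold_point_z behind it (hold_point_z is the distance from the TCP to the grasp point, in m); z points along the fingers, y is the line along which they close (so a half turn about z gives the same grasp; the last joint's range is limited). The gripper opens to 88 mm and grips with 3 to 60 N. Pads are 19 mm wide; open, the fingers measure 130 mm over their backs; the gripper's body (78 mm by 193 mm) begins 47 mm behind the grasp point.
Start: joints at [89.043, 20.546, 0.682, 0, -70.136, -16.507], TCP at [0.203, 0.644, 0.201] pointing down, gripper open.
Joint ranges: [-176.03, 176.03], [-82.01, 121.73], [-58.28, 71.71], [-173.87, 95.51], [-174.79, -0.11], [-173.66, 173.66]. Speed limits (degrees/s): [136.94, 136.94, 172.46, 180, 180, 180].

INTERFACE

Orientations are given as [roll, pitch, yaw] about the fixed x, y, z axes, in that order (R = Rz(yaw) Ry(pitch) Rx(roll)).
In Python, from plant import get_obs, snapshot, close_job, hold_point_z gives the robot as it stands.
- The arm moves only by the tool play_rows, never from a script. Its argument "commands" is a list that holds one entry, the list of rows, each a list of 7 numbers: the shift along the tool's x, y, z in cm, then the turn, a rotation vector about the tool's x, y, z in degrees, then the opening, from 0 (shut) to 1 (fully open). In form: [[[x, y, z, ax, ay, az, fingers], ...]]. A call has 1 to 20 rows; each row is the pose to reach, as a shift and turn from the pose commanded when the call began, along the tool's axes at that moment; what a row does not reach only later rows make up. A row lasts 1/12 s, in which the tool goes at most 41.7 mm and 7.16 degrees, less where a joint would pass 70% of its speed; a pose out of reach is approached as far as the arm can. A call with a gripper value outside its range is refused whole. The fingers move at their own pace and stop on an object; the grip force is fixed at half the most. Time passes only in rows, so rows that repeat a pose let the fingers close. It gives the time, the measured TCP pose, the force, the opening and the grip force at its end, in the units of the state.
- get_obs(): the state, without advancing time (a new reading comes with each control period).
- snapshot(name): name is "scene" or "top"; returns a dict with "frame" (480x640x3 uint8, red, green, blue), "camera_matrix" (3x3 intrinsics, pixels), "dist" ([k1, k2, p1, p2, k3] as OpenCV has them; the pictures are not rectified), "origin" and "attitude" of the camera in the world. Camera axes: x right, y down, z forward; pixel columns grow to the right and rows downward; lengths in m; the calibration is good to about 2 mm. A picture is of the moment at which its call begins. There is no depth.
- close_job(): hands the job in; it is judged then, once.
The state is a dict: "clock": time; "joint_pos": joint angles; "qvel": joint speeds; "tau": joint torques, N m; "tool_pos": TCP position; "orientation": TCP orientation; "force": force on the tool from outside, world axes, zero at the start; "moment": the same for the moment, N m; "opening": finger opening in m; "gripper_force": force on a finger pad.
Only numpy, scipy, OpenCV 4.12 (cv2) and the standard library are available. Lean on these libraries where they do the work, as an engineer would, in place of code of your own. Each camera call takes 0.05 s, during which the arm holds its last target. There are 200 camera calls.

TASK

Put the four loose diamond core bits back on the empty posts of the rack so that the whole row runs in order of diameter from the smallest bit, which already stands at one end, to the largest at the other. Leave those two where they are. Lower each bit over its post, crown down, centred on it and resting on its rubber seat; do not drop any or knock any over.

Things in the scene. Friction and masses are not known exactly. Their poses are not given: they have to be found in the camera images.
- bit32: Upright on the desk, to be racked: diamond core bit, 32 mm diameter: bright steel cup, open side down, 46 mm high, dark crown round its lower rim (bore 27 mm, 42 mm deep); on top a hex hub 26 mm high, 24 mm across as gripped from any side; 72 mm high in all. Origin: centre of the lower rim, z up; yaw is of no account. About 150 g.
- bit42: Upright on the desk, to be racked: diamond core bit, 42 mm diameter: bright steel cup, open side down, 46 mm high, dark crown round its lower rim (bore 37 mm, 42 mm deep); on top a hex hub 26 mm high, 24 mm across as gripped from any side; 72 mm high in all. Origin: centre of the lower rim, z up; yaw is of no account. About 190 g.
- bit52: Upright on the desk, to be racked: diamond core bit, 52 mm diameter: bright steel cup, open side down, 46 mm high, dark crown round its lower rim (bore 47 mm, 42 mm deep); on top a hex hub 26 mm high, 24 mm across as gripped from any side; 72 mm high in all. Origin: centre of the lower rim, z up; yaw is of no account. About 230 g.
- bit62: Upright on the desk, to be racked: diamond core bit, 62 mm diameter: bright steel cup, open side down, 46 mm high, dark crown round its lower rim (bore 57 mm, 42 mm deep); on top a hex hub 26 mm high, 24 mm across as gripped from any side; 72 mm high in all. Origin: centre of the lower rim, z up; yaw is of no account. About 280 g.
- bit22: Smallest bit, already on an end post of the rack (which end varies), loose: diamond core bit, 22 mm diameter: bright steel cup, open side down, 46 mm high, dark crown round its lower rim (bore 17 mm, 42 mm deep); on top a hex hub 26 mm high, 24 mm across as gripped from any side; 72 mm high in all. Origin: centre of the lower rim, z up; yaw is of no account.
- bit72: Largest bit, already on the other end post, loose: diamond core bit, 72 mm diameter: bright steel cup, open side down, 46 mm high, dark crown round its lower rim (bore 67 mm, 42 mm deep); on top a hex hub 26 mm high, 24 mm across as gripped from any side; 72 mm high in all. Origin: centre of the lower rim, z up; yaw is of no account.
- seat_a: Empty seat 1 of 4 from the rack's +y end (robot's left): black rubber disc, 76 mm across, 4 mm thick, with an orange post, 10 mm thick, tip 34 mm above the origin. Fixed. Origin: centre of the disc's underside, on the beech board (100 x 490 mm, 22 mm high): a seated bit's origin is 4 mm higher. y axis along the row; six seats 80 mm apart, the end two hold the smallest and largest bit.
- seat_b: Empty seat 2 of 4 from the rack's +y end (robot's left): black rubber disc, 76 mm across, 4 mm thick, with an orange post, 10 mm thick, tip 34 mm above the origin. Fixed. Origin: centre of the disc's underside, on the beech board (100 x 490 mm, 22 mm high): a seated bit's origin is 4 mm higher. y axis along the row; six seats 80 mm apart, the end two hold the smallest and largest bit.
- seat_c: Empty seat 3 of 4 from the rack's +y end (robot's left): black rubber disc, 76 mm across, 4 mm thick, with an orange post, 10 mm thick, tip 34 mm above the origin. Fixed. Origin: centre of the disc's underside, on the beech board (100 x 490 mm, 22 mm high): a seated bit's origin is 4 mm higher. y axis along the row; six seats 80 mm apart, the end two hold the smallest and largest bit.
- seat_d: Empty seat 4 of 4 from the rack's +y end (robot's left): black rubber disc, 76 mm across, 4 mm thick, with an orange post, 10 mm thick, tip 34 mm above the origin. Fixed. Origin: centre of the disc's underside, on the beech board (100 x 490 mm, 22 mm high): a seated bit's origin is 4 mm higher. y axis along the row; six seats 80 mm apart, the end two hold the smallest and largest bit.
Not all that is in view belongs to the job. What is shaped like the bit32 but purple is not meant.

How it is judged:
By the outcome, as a careful person would: the job done as asked, in the order asked, and still so for the second after the job is handed in, with the robot touching nothing.
It also fails if it takes over 88 s, if anything falls off the work surface, if the arm or the gripper's body presses on something with over 40 N, if the wrist force passes 120 N, or if a joint passes its speed limit or range.

## Working session

There is one attempt and no reset: what is moved stays moved. The work goes in short steps, Python scripts to look and compute and a tool call to move; the robot and the scene stay as the last step left them, time stands still between calls to the robot, and variables do not carry over. Pictures are saved under pics/ and viewed, at most 14 in all, crops included, and the job is handed in when it is done.

Besides the shell and the picture viewer there is one more tool, called after "Request:" in YAML: its name, and indented under it one key for each argument. play_rows: Moves the arm, as the interface text tells. Its arguments: {"type":"object","properties":{"commands":{"type":"array","items":{"type":"array","items":{"type":"array","items":{"type":"number"}}}}},"required":["commands"]}

```bash
mkdir -p pics; python3 - <<'E'
from plant import *
import cv2,numpy as np
print(get_obs(),hold_point_z)
for n in("scene","top"):
    s=snapshot(n);cv2.imwrite(f"pics/{n}0.png",s["frame"][...,::-1])
    print(n,s["camera_matrix"],s["dist"],s["origin"],s["attitude"])
E
```

```text
{'clock': 0.0, 'joint_pos': array([ 8.90435113e+01,  2.05921989e+01,  6.35411697e-01, -2.20223655e-02,
       -7.01359780e+01, -1.65077352e+01]), 'qvel': array([-0.0141396 ,  0.03043991, -0.02736551,  0.03781953, -0.00899255,
        0.09099931]), 'tau': array([ 1.92509484e-03, -5.82718456e+01,  2.93036610e+01,  6.99671879e+00,
        6.81074336e-03, -1.57251966e-04]), 'tool_pos': array([0.20242251, 0.64338479, 0.20042056]), 'orientation': array([ 1.79905175e+02, -6.51238958e-03, -1.74717182e+01]), 'force': array([-0.07093927, -0.55951351,  0.05443102]), 'moment': array([ 0.01582981,  0.01901369, -0.00416364]), 'gripper_force': 0.0, 'opening': 0.08765646546104633} 0.0188
scene [[454.93640226   0.         324.62972354]
 [  0.         454.93640226 244.15581329]
 [  0.           0.           1.        ]] [-0.04067209  0.          0.          0.          0.        ] [0.9619902  0.44225728 0.48658406] [-1.25676918e+02 -8.45991077e-02  1.36469271e+02]
top [[605.99009468   0.         329.56837618]
 [  0.         605.99009468 242.19256706]
 [  0.           0.           1.        ]] [-0.20274941  0.          0.          0.          0.        ] [ 0.3617315  -0.00198668  1.33235275] [-173.05638477    0.25770486  -90.73279374]
```

View pics/scene0.png

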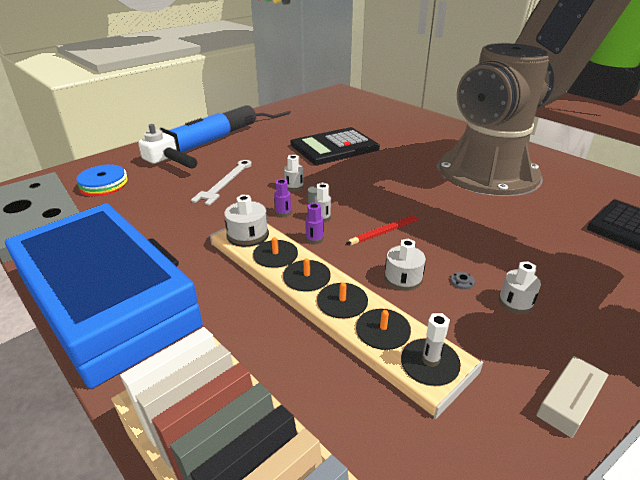

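View pics/top0.png

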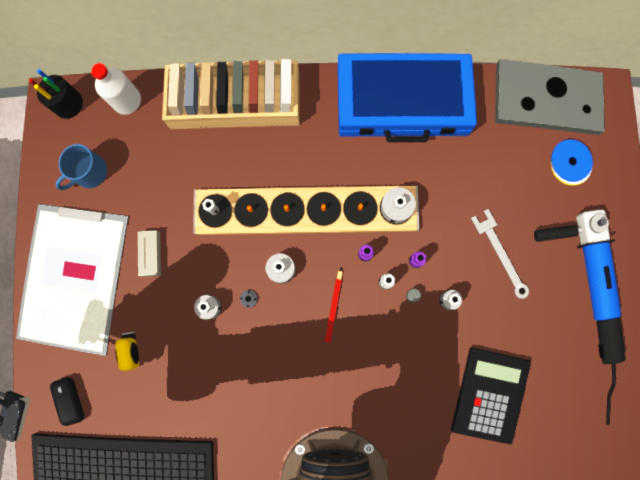

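The top view shows the rack along y, with bit22 at px (213,208) on the +y end and bit72 at (398,204). The order a–d is therefore 32, 42, 52, 62.

Candidates in the top view:
- **Steel bits:** (387,281), (452,299), (207,306) and (280,267).
- **Purple lookalikes, not meant:** (366,252) and (417,259).
- **Low washers or flanges, not meant:** (249,298) and (413,295).

Next I check the choice in one crop and measure.

```bash
cat > h.py <<'E'
from plant import *
import cv2,numpy as np
from scipy.spatial.transform import Rotation as Ro
def ray(s,uv):
    p=cv2.undistortPoints(np.array(uv,float).reshape(-1,1,2),s["camera_matrix"],np.array(s["dist"]))[:,0]
    R=Ro.from_euler("xyz",s["attitude"],degrees=True).as_matrix()
    return np.c_[p,np.ones(len(p))]@R.T
def onplane(s,uv,z):
    d=ray(s,uv);o=np.array(s["origin"]);return o+d*((z-o[2])/d[:,2])[:,None]
def proj(s,P):
    R=Ro.from_euler("xyz",s["attitude"],degrees=True).as_matrix()
    q=(np.array(P,float).reshape(-1,3)-s["origin"])@R
    return cv2.projectPoints(q,np.zeros(3),np.zeros(3),s["camera_matrix"],np.array(s["dist"]))[0][:,0]
def comps(m,amin):
    n,l,st,c=cv2.connectedComponentsWithStats(m.astype(np.uint8))
    return [(c[i],st[i],l==i) for i in range(1,n) if st[i][4]>=amin]
E
python3 - <<'E'
from h import *
t=snapshot("top");f=t["frame"];hsv=cv2.cvtColor(f,cv2.COLOR_RGB2HSV)
H,S,V=[hsv[...,i].astype(int) for i in range(3)]
print("orange")
for c,st,m in comps((H>5)&(H<20)&(S>200)&(V>170),6):
    print(c.round(1),st,onplane(t,c,.056)[0].round(4))
print("seats black")
roi=np.zeros(V.shape,bool);roi[185:236,190:420]=1
for c,st,m in comps((V<60)&roi,200):
    ct=cv2.findContours(m.astype(np.uint8),0,2)[0][0];(e,ax,an)=cv2.fitEllipse(cv2.convexHull(ct))
    print(np.round(e,1),np.round(ax,1),onplane(t,e,.026)[0].round(4))
print("steel")
roi[:]=0;roi[180:330,190:480]=1
for c,st,m in comps((S<50)&(V>90)&roi,25):
    print(c.round(1),st,onplane(t,c,.072)[0].round(4))
a=[cv2.resize(f[y-30:y+30,x-40:x+40],(400,300),interpolation=cv2.INTER_NEAREST) for x,y in((387,281),(452,299),(207,306),(280,267))]
cv2.imwrite("pics/crop1.png",np.vstack([np.hstack(a[:2]),np.hstack(a[2:])])[...,::-1])
E
```

```text
orange
[285.7 207.4] [284 205   4   6  21] [0.5935 0.0947 0.056 ]
[322.8 206.7] [321 204   5   7  23] [0.5938 0.0152 0.056 ]
[359.9 206.4] [358 204   5   6  22] [ 0.5936 -0.064   0.056 ]
[248.8 208.2] [247 206   5   6  22] [0.5931 0.1743 0.056 ]
seats black
[287.1 208.9] [31.5 31.9] [0.5955 0.0939 0.026 ]
[323.5 208.3] [31.3 32.2] [0.5957 0.0142 0.026 ]
[360.  207.7] [31.5 32.2] [ 0.596  -0.0656  0.026 ]
[214.9 210.3] [30.9 31.9] [0.595  0.2538 0.026 ]
[250.7 209.5] [31.2 31.8] [0.5956 0.1742 0.026 ]
steel
[397.7 204.8] [381 188  35  35 932] [ 0.593  -0.1435  0.072 ]
[209.4 206. ] [202 198  16  17 159] [0.5963 0.2569 0.072 ]
[476.1 222.8] [471 216   9  18  75] [ 0.5526 -0.3105  0.072 ]
[280.1 267.9] [266 253  29  30 664] [0.4626 0.1058 0.072 ]
[386.6 281. ] [379 274  16  15 174] [ 0.4322 -0.1162  0.072 ]
[413.3 294.7] [407 289  14  12 134] [ 0.4027 -0.1712  0.072 ]
[247.9 298.7] [240 291  17  16 157] [0.3989 0.1734 0.072 ]
[451.1 299.5] [441 290  21  20 314] [ 0.3913 -0.2508  0.072 ]
[206.8 306.9] [195 295  25  25 474] [0.3823 0.2603 0.072 ]
```

View pics/crop1.png

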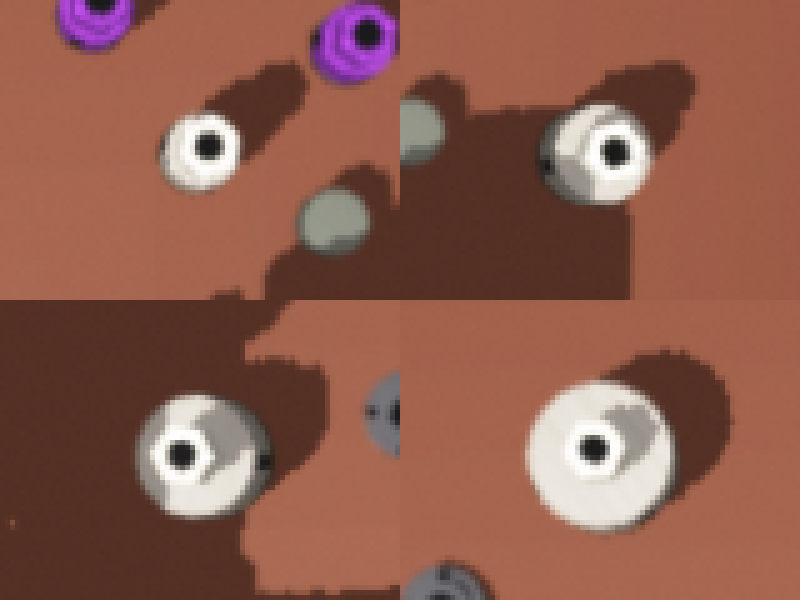

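The crop confirms four steel bits with diameters of about 15.5, 20, 25 and 29 px, which match 32, 42, 52 and 62 mm. Their hub bores are the dark dots near px (388.6,280.2), (454.9,299.3), (203.2,307) and (278.8,267). I'll triangulate the hub bores with both cameras.

```bash
cat > meas.py <<'E'
from h import *
def hole(s,uv,r=6):
    g=cv2.cvtColor(s["frame"],cv2.COLOR_RGB2GRAY).astype(float)
    u,v=np.round(uv).astype(int); p=cv2.resize(g[v-r:v+r+1,u-r:u+r+1],None,fx=8,fy=8,interpolation=cv2.INTER_LINEAR)
    c=[k for k in comps(p<110,60)]
    if not c: return None
    k=min(c,key=lambda k:np.hypot(*(k[0]-(8*r+3.5))))
    return (k[0]+.5)/8-.5+[u-r,v-r]
def tri(s,t,us,ut):
    A=ray(s,us)[0];B=ray(t,ut)[0];o,q=np.array(s["origin"]),np.array(t["origin"])
    a,b=np.linalg.lstsq(np.c_[A,-B],q-o,rcond=None)[0];P,Q=o+a*A,q+b*B
    return (P+Q)/2,np.linalg.norm(P-Q)
E
python3 - <<'E'
from meas import *
t=snapshot("top");s=snapshot("scene")
for n,uv in dict(bit32=(388.6,280.2),bit42=(454.9,299.3),bit52=(203.2,307),bit62=(278.8,267)).items():
    ht=hole(t,uv);P=onplane(t,ht,.072)[0];pr=proj(s,P)[0];hs=hole(s,pr,5)
    print(n,ht.round(1),P.round(4),"scene pred",pr.round(1),hs if hs is None else (hs.round(1),onplane(s,hs,.072)[0].round(4),tri(s,t,hs,ht)))
f=s["frame"];hsv=cv2.cvtColor(f,cv2.COLOR_RGB2HSV);H,S,V=[hsv[...,i].astype(int) for i in range(3)]
for c,st,m in comps((H>5)&(H<20)&(S>200)&(V>130),20):
    print(c.round(1),st,onplane(s,(c[0],st[1]+2),.056)[0].round(4))
for y in (.1742,.0939,.0142,-.0656): print(proj(s,[.5955,y,.056])[0].round(1),proj(t,[.5955,y,.056])[0].round(1))
for c,st,m in comps((V<60),300):
    if 230<c[0]<470 and 230<c[1]<390:
        e,ax,_=cv2.fitEllipse(cv2.convexHull(cv2.findContours(m.astype(np.uint8),0,2)[0][0])); print(np.round(e,1),onplane(s,e,.026)[0].round(4))
E
```

```text
bit32 [388.3 279.8] [ 0.4348 -0.1196  0.072 ] scene pred [321.8 185.2] (array([322.4, 185.5]), array([ 0.4348, -0.118 ,  0.072 ]), (array([ 0.43440372, -0.11927323,  0.07141537]), np.float64(0.0011720211685365865)))
bit42 [454.6 299. ] [ 0.3921 -0.2582  0.072 ] scene pred [292.  156.2] (array([292.7, 156.5]), array([ 0.3919, -0.2562,  0.072 ]), (array([ 0.3915765 , -0.25780168,  0.07146795]), np.float64(0.0015482041551382394)))
bit52 [202.9 306.5] [0.3832 0.2688 0.072 ] scene pred [526.9 265.3] (array([527.4, 266. ]), array([0.3844, 0.27  , 0.072 ]), (array([0.383056  , 0.2693058 , 0.07089452]), np.float64(0.0006782363387986591)))
bit62 [278.3 266.3] [0.466  0.1095 0.072 ] scene pred [407.1 242.2] (array([407.5, 242.6]), array([0.4662, 0.1106, 0.072 ]), (array([0.46580165, 0.10983995, 0.07143605]), np.float64(0.0007593953853714575)))
[ 96.  192.7] [ 85 192  23   2  23] [ 0.7557 -0.4178  0.056 ]
[274.5 245.6] [272 238   6  16  83] [ 0.6002 -0.0572  0.056 ]
[306.4 267.3] [304 259   6  17  92] [0.5996 0.0208 0.056 ]
[342.4 291.4] [339 283   7  18 104] [0.5994 0.0988 0.056 ]
[383.9 319.9] [380 310   9  20 121] [0.5984 0.1762 0.056 ]
[384.1 310.2] [248.8 207.1]
[341.9 282.2] [286.1 206.5]
[305.5 258. ] [323.3 206. ]
[273.6 236.8] [360.6 205.5]
[280.1 259.7] [ 0.6036 -0.0412  0.026 ]
[342.1 300.2] [0.599  0.0988 0.026 ]
[382.9 328.8] [0.5993 0.1783 0.026 ]
[430.2 361.7] [0.5993 0.2579 0.026 ]
```

Request:
play_rows:
  commands:
    - [[28.5,30.2,2,0,0,-17.5,0.5],[28.5,30.2,2,0,0,-17.5,0.5],[28.5,30.2,2,0,0,-17.5,0.5],[28.5,30.2,2,0,0,-17.5,0.5],[28.5,30.2,2,0,0,-17.5,0.5],[28.5,30.2,2,0,0,-17.5,0.5],[28.5,30.2,2,0,0,-17.5,0.5],[28.5,30.2,2,0,0,-17.5,0.5],[28.5,30.2,2,0,0,-17.5,0.5],[28.5,30.2,2,0,0,-17.5,0.5],[28.5,30.2,2,0,0,-17.5,0.5],[28.5,30.2,2,0,0,-17.5,0.5],[28.5,30.2,2,0,0,-17.5,0.5],[28.5,30.2,2,0,0,-17.5,0.5],[28.5,30.2,2,0,0,-17.5,0.5],[28.5,30.2,2,0,0,-17.5,0.5]]

```text
clock: 1.58
tool_pos: [0.3834, 0.2712, 0.1813]
orientation: [180.0, 0.0, 0.1]
force: [-0.4, 0.2, -0.1]
opening: 0.044
gripper_force: 0.0
```

Request:
play_rows:
  commands:
    - [[0,0.2,3,0,0,0,0.5],[0,0.2,6,0,0,0,0.5],[0,0.2,8.5,0,0,0,0.5],[0,0.2,10.5,0,0,0,0.5],[0,0.2,12,0,0,0,0.5],[0,0.2,13,0,0,0,0.5],[0,0.2,13,0,0,0,0.5],[0,0.2,13,0,0,0,0.5],[0,0.2,13,0,0,0,0],[0,0.2,13,0,0,0,0],[0,0.2,13,0,0,0,0],[0,0.2,13,0,0,0,0],[0,0.2,13,0,0,0,0],[0,0.2,13,0,0,0,0]]

```text
clock: 2.75
tool_pos: [0.3839, 0.2683, 0.0517]
orientation: [-180.0, -0.0, 0.0]
force: [-0.8, -0.2, 0.1]
opening: 0.0096
gripper_force: 0.0
```

The fingers passed 24 mm, so the hub isn't between them. I'll look.

```bash
python3 - <<'E'
from h import *
print({k:v for k,v in get_obs().items() if k in("tool_pos","opening","gripper_force")})
s=snapshot("scene")["frame"];t=snapshot("top")["frame"]
a=cv2.resize(s[180:330,440:640],(800,600));b=cv2.resize(t[250:350,140:280],(560,400))
cv2.imwrite("pics/a1.png",a[...,::-1]);cv2.imwrite("pics/b1.png",b[...,::-1])
E
```

```text
{'tool_pos': array([0.38392991, 0.26834064, 0.0516566 ]), 'gripper_force': 0.0, 'opening': 0.009595040794840264}
```

View pics/a1.png

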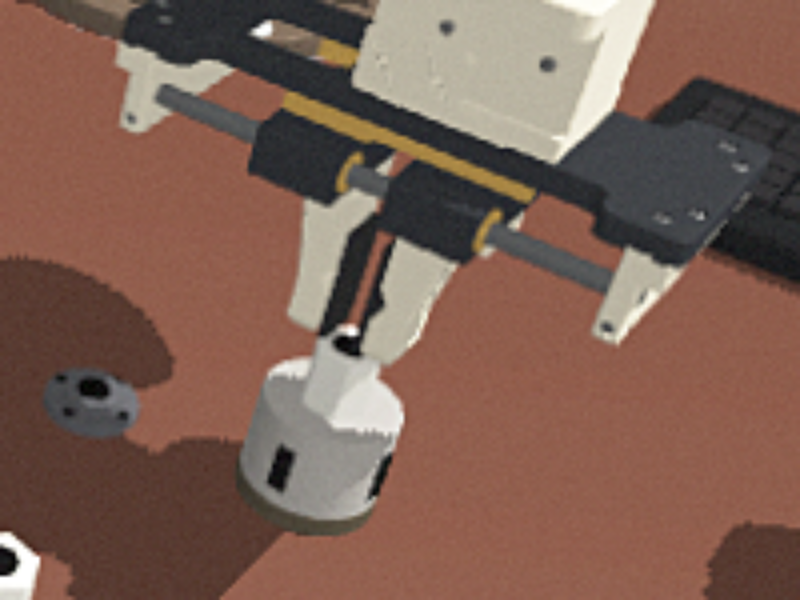

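In the scene crop, the fingertips meet at about (350,345), beside or behind the hub top at (345,340), and they aren't around it. I'll check the top view.

View pics/b1.png

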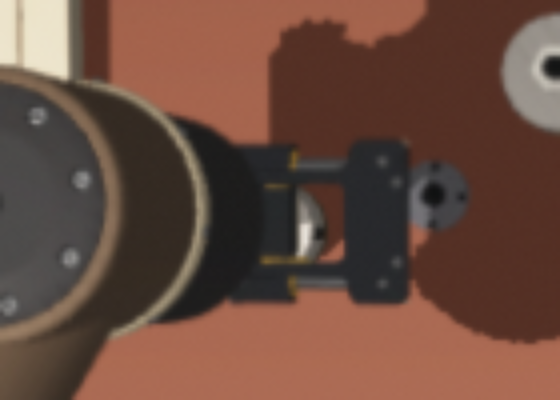

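```bash
python3 - <<'E'
from h import *
s=snapshot("scene");t=snapshot("top")
for P in ([.3839,.2683,.0517],[.3839,.2683,.0705],[.3839,.2683,.1]):print(proj(s,P),proj(t,P))
# forward: joint
print(get_obs()["joint_pos"],get_obs()["orientation"])
E
```

```text
[[522.90199202 275.9270319 ]] [[205.08499966 306.31551368]]
[[526.13951982 266.13997817]] [[203.2281197  306.16715744]]
[[531.41795052 250.12480992]] [[200.20377619 305.92485324]]
[ 5.91265018e+01  1.03198589e+01 -3.61334332e+01 -1.94292948e-04
 -4.35431855e+01  3.09067241e+01] [-1.79996909e+02 -1.69440117e-03  3.30850789e-02]
```

In the top view the gripper is centred in x on the bit, at crop row 220. In the scene view the tips are at about px (528,266), which is z≈0.071 for this xy, although the reported TCP is z=0.052. The fingertips are therefore about 19–20 mm higher than reported. I'll open, go down in small steps watching the force, and then close.

Request:
play_rows:
  commands:
    - [[0,0,0,0,0,0,0.5],[0,0,0,0,0,0,0.5],[0,0,0,0,0,0,0.5],[0,0,0,0,0,0,0.5],[0,0,0,0,0,0,0.5],[0,0,0,0,0,0,0.5],[0,-0.1,0.5,0,0,0,0.5],[0,-0.1,1.0,0,0,0,0.5],[0,-0.1,1.4,0,0,0,0.5],[0,-0.1,1.4,0,0,0,0.5]]

```text
clock: 3.78
tool_pos: [0.3833, 0.2686, 0.0362]
orientation: [179.9, 0.1, 0.0]
force: [-0.7, -0.8, -0.2]
opening: 0.0439
gripper_force: 0.0
```

```bash
python3 - <<'E'
from h import *
s=snapshot("scene")["frame"]
cv2.imwrite("pics/a2.png",cv2.resize(s[200:300,460:600],(700,500))[...,::-1])
E
```

```text
(no output)
```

View pics/a2.png

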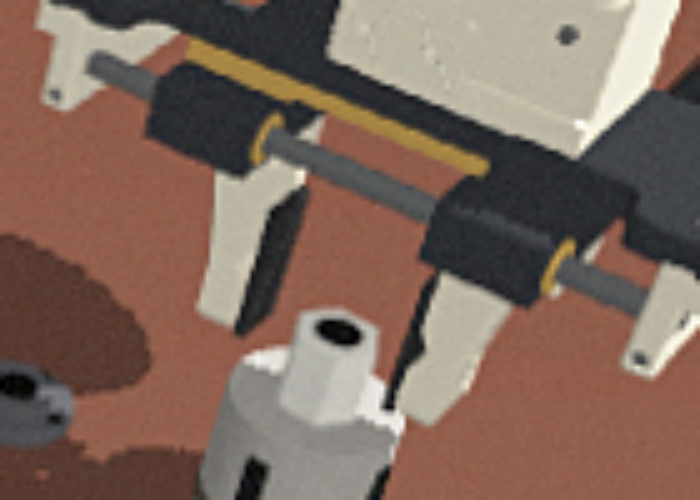

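The tips are now at crop (230,330) and (415,415), or mean px (524,274), which is z≈0.055 against the reported 0.036. That confirms the offset of about 19 mm. The target for tips at 0.051 is a reported z of about 0.032.

Request:
play_rows:
  commands:
    - [[0,-0.05,0.2,0,0,0,0.5],[0,-0.05,0.4,0,0,0,0.5],[0,-0.05,0.4,0,0,0,0.5],[0,-0.05,0.4,0,0,0,0],[0,-0.05,0.4,0,0,0,0],[0,-0.05,0.4,0,0,0,0],[0,-0.05,0.4,0,0,0,0],[0,-0.05,0.4,0,0,0,0],[0,-0.05,0.4,0,0,0,0]]

```text
clock: 4.58
tool_pos: [0.3839, 0.2699, 0.0335]
orientation: [-180.0, -0.0, 0.0]
force: [0.2, 0.3, 1.0]
opening: 0.0226
gripper_force: 30.0
```

Request:
play_rows:
  commands:
    - [[0,0,-0.5,0,0,0,0],[0,0,-2,0,0,0,0],[0,0,-4,0,0,0,0],[0,0,-6.5,0,0,0,0],[0,0,-9,0,0,0,0],[0,0,-11.5,0,0,0,0],[0.5,0.6,-12.5,0,0,0,0],[2,2.4,-12.5,0,0,0,0],[4,4.8,-12.5,0,0,0,0],[6,7.2,-12.5,0,0,0,0],[8.2,9.9,-12.5,0,0,0,0],[10.4,12.5,-12.5,0,0,0,0],[12.6,15.2,-12.5,0,0,0,0],[14.8,17.8,-12.5,0,0,0,0],[17,20.5,-12.5,0,0,0,0],[19,22.9,-12.5,0,0,0,0],[20.6,24.8,-12.5,0,0,0,0],[21.2,25.5,-12.5,0,0,0,0],[21.2,25.5,-12.5,0,0,0,0],[21.2,25.5,-12.5,0,0,0,0]]

```text
clock: 6.25
tool_pos: [0.5952, 0.0142, 0.1572]
orientation: [180.0, 0.1, -0.1]
force: [-0.8, 0.1, -2.3]
opening: 0.0228
gripper_force: 30.0
```

```bash
python3 - <<'E'
from h import *
print(get_obs()["force"],get_obs()["tool_pos"],get_obs()["opening"])
s=snapshot("scene")["frame"]
cv2.imwrite("pics/a3.png",cv2.resize(s[100:400,200:500],(600,600))[...,::-1])
E
```

```text
[-0.7701998   0.11347296 -2.31594687] [0.59523819 0.01416825 0.15721483] 0.022755403371229853
```

View pics/a3.png

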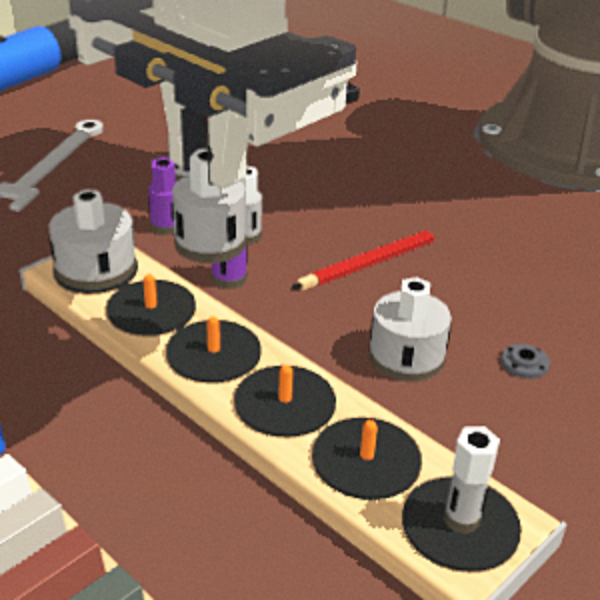

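The bit52 is held upright. Its hub hole is at crop (204,155), px (302,177.5), in front of post c at crop (213,335). I'll measure the offset.

```bash
python3 - <<'E'
from meas import *
s=snapshot("scene")
h=hole(s,(302,177.5),5);print(h,onplane(s,h,.1957),proj(s,[.5957,.0147,.1957]))
E
```

```text
[302.33705621 176.2966716 ] [[0.59404622 0.01072446 0.1957    ]] [[303.33667017 177.64302516]]
```

Request:
play_rows:
  commands:
    - [[0,0,1,0,0,0,0],[0,0,3,0,0,0,0],[0,0,5,0,0,0,0],[0,0,7,0,0,0,0],[0,0,8.4,0,0,0,0],[0,0,9,0,0,0,0],[0,0,9,0,0,0,0],[0,0,9,0,0,0,0]]

```text
clock: 7.02
tool_pos: [0.596, 0.0154, 0.0686]
orientation: [180.0, -0.0, 0.1]
force: [0.3, -0.8, -1.5]
opening: 0.0231
gripper_force: 30.0
```

```bash
python3 - <<'E'
from meas import *
s=snapshot("scene");o=get_obs();print(o["force"],o["tool_pos"])
z=o["tool_pos"][2]-.0335+.072
p=proj(s,[.5957,.0147,z])[0];h=hole(s,p,5);print(p,h,h is not None and onplane(s,h,z),z)
E
```

```text
[-0.23850943 -0.26763076 -1.94157049] [0.59655414 0.01539472 0.06923777]
[304.84474467 230.58981696] [303.92510848 230.37078605] [[0.59630857 0.01331994 0.10773777]] 0.10773777037100937
```

Request:
play_rows:
  commands:
    - [[0,-0.2,0.1,0,0,0,0],[0,-0.2,0.3,0,0,0,0],[0,-0.2,0.5,0,0,0,0],[0,-0.2,0.7,0,0,0,0],[0,-0.2,0.8,0,0,0,0],[0,-0.2,0.8,0,0,0,0]]

```text
clock: 7.57
tool_pos: [0.5958, 0.0168, 0.0601]
orientation: [180.0, 0.0, 0.0]
force: [0.4, 0.1, -3.0]
opening: 0.0231
gripper_force: 30.0
```

Request:
play_rows:
  commands:
    - [[0,0,0.05,0,0,0,0],[0,0,0.1,0,0,0,0],[0,0,0.1,0,0,0,0]]

```text
clock: 7.82
tool_pos: [0.5961, 0.0168, 0.0595]
orientation: [180.0, -0.0, 0.0]
force: [-0.7, -0.3, 1.0]
opening: 0.0233
gripper_force: 30.0
```

```bash
python3 - <<'E'
from meas import *
s=snapshot("scene");o=get_obs();print(o["force"],o["tool_pos"])
z=.098
p=proj(s,[.5957,.0147,z])[0];h=hole(s,p,5);print(p,h,h is not None and onplane(s,h,z),z)
E
```

```text
[-0.28475015 -0.26258414 -0.86357064] [0.59605989 0.01683709 0.05951608]
[304.9991307  235.96801055] [304.3338964  235.26621622] [[0.59519505 0.0126196  0.098     ]] 0.098
```

Request:
play_rows:
  commands:
    - [[0,0,0,0,0,0,0.45],[0,0,0,0,0,0,0.45],[0,0,0,0,0,0,0.45],[0,0,0,0,0,0,0.45],[0,0,0,0,0,0,0.45],[0,0,-1,0,0,0,0.45],[0,0,-3,0,0,0,0.45],[0,0,-6,0,0,0,0.5],[0,0,-9,0,0,0,0.5],[-4,-3,-9,0,0,0,0.5],[-8,-6,-9,0,0,0,0.5],[-12,-9,-9,0,0,0,0.5],[-13,-9.3,-9,0,0,0,0.5],[-13,-9.3,-9,0,0,0,0.5]]

```text
clock: 9.03
tool_pos: [0.4619, 0.1115, 0.1505]
orientation: [-179.9, -0.0, 0.2]
force: [-0.7, -1.3, 0.2]
opening: 0.0432
gripper_force: 0.0
```

```bash
python3 - <<'E'
from meas import *
s=snapshot("scene");t=snapshot("top");o=get_obs();print(o["force"],o["tool_pos"])
cv2.imwrite("pics/t4.png",cv2.resize(t["frame"][160:310,180:430],(800,480))[...,::-1])
z=.098;P=[.5957,.0147,z]
for c in(s,t):
    p=proj(c,P)[0];h=hole(c,p,6);print(p,h,h is not None and onplane(c,h,z))
E
```

```text
[-0.11169098  0.15893947  0.24059853] [0.4655126  0.11082484 0.15081641]
[304.9991307  235.96801055] [306.00661645 236.40136401] [[0.59536043 0.01659527 0.098     ]]
[322.74646937 202.21008078] [322.22881296 202.28950905] [[0.59554766 0.01577374 0.098     ]]
```

View pics/t4.png

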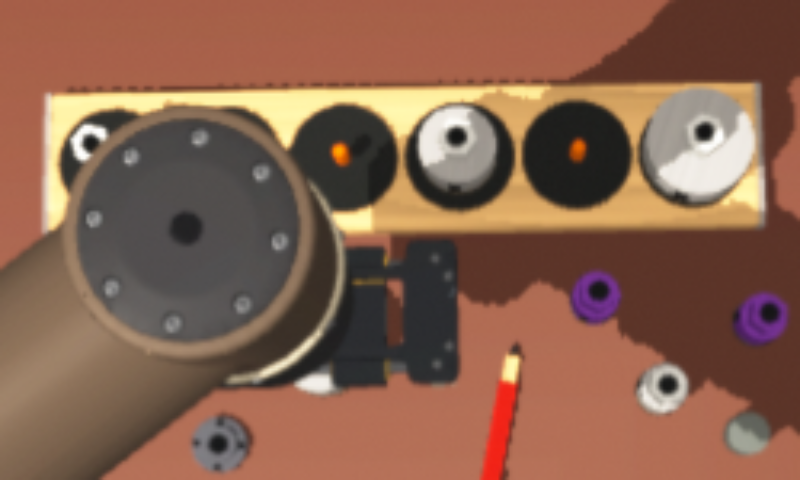

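bit52 is seated at crop (457,136), about 1 mm from the centre of seat c. Next is bit62.

Request:
play_rows:
  commands:
    - [[0.05,0.05,3,0,0,0,0.5],[0.05,0.05,6,0,0,0,0.5],[0.05,0.05,8.5,0,0,0,0.5],[0.05,0.05,10.5,0,0,0,0.5],[0.05,0.05,11.4,0,0,0,0.5],[0.05,0.05,11.8,0,0,0,0.5],[0.05,0.05,11.8,0,0,0,0.5],[0.05,0.05,11.8,0,0,0,0],[0.05,0.05,11.8,0,0,0,0],[0.05,0.05,11.8,0,0,0,0],[0.05,0.05,11.8,0,0,0,0],[0.05,0.05,11.8,0,0,0,0],[0.05,0.05,11.8,0,0,0,0]]

```text
clock: 10.22
tool_pos: [0.4672, 0.11, 0.0322]
orientation: [-179.9, -0.1, 0.1]
force: [-0.7, 2.3, 5.4]
opening: 0.023
gripper_force: 30.0
```

Request:
play_rows:
  commands:
    - [[0,0,-0.5,0,0,0,0],[0,0,-2,0,0,0,0],[0,0,-4,0,0,0,0],[0,0,-6.5,0,0,0,0],[0,0,-9,0,0,0,0],[0,0,-11.5,0,0,0,0],[0.5,0.7,-12.8,0,0,0,0],[2,2.7,-13,0,0,0,0],[3.5,4.7,-13,0,0,0,0],[5.2,7,-13,0,0,0,0],[7,9.5,-13,0,0,0,0],[8.8,12,-13,0,0,0,0],[10.6,14.3,-13,0,0,0,0],[12,16.2,-13,0,0,0,0],[12.7,17.2,-13,0,0,0,0],[12.9,17.5,-13,0,0,0,0],[12.9,17.5,-13,0,0,0,0],[12.9,17.5,-13,0,0,0,0]]

```text
clock: 11.72
tool_pos: [0.5946, -0.0652, 0.1609]
orientation: [-180.0, 0.1, 0.0]
force: [-0.9, 0.4, -3.9]
opening: 0.0231
gripper_force: 30.0
```

```bash
python3 - <<'E'
from meas import *
o=get_obs();print(o["force"],o["tool_pos"],o["opening"])
E
```

```text
[-0.94596147  0.35991775 -3.916483  ] [ 0.59456987 -0.06524774  0.16093449] 0.023107279245770905
```

Request:
play_rows:
  commands:
    - [[0.1,0,1,0,0,0,0],[0.1,0,3,0,0,0,0],[0.1,0,5,0,0,0,0],[0.1,0,7,0,0,0,0],[0.1,0,8.5,0,0,0,0],[0.1,0,9.2,0,0,0,0],[0.1,0,9.6,0,0,0,0],[0.1,0,9.9,0,0,0,0],[0.1,0,9.9,0,0,0,0],[0.1,0,9.9,0,0,0,0]]

```text
clock: 12.55
tool_pos: [0.5971, -0.0654, 0.0632]
orientation: [-180.0, -0.1, 0.1]
force: [-0.3, -0.4, -2.8]
opening: 0.0229
gripper_force: 30.0
```

Request:
play_rows:
  commands:
    - [[-0.05,0,0.15,0,0,0,0],[-0.05,0,0.3,0,0,0,0],[-0.05,0,0.4,0,0,0,0],[-0.05,0,0.4,0,0,0,0]]

```text
clock: 12.88
tool_pos: [0.596, -0.0656, 0.0584]
orientation: [-180.0, -0.0, 0.0]
force: [-0.5, 0.1, -2.9]
opening: 0.0227
gripper_force: 30.0
```

Request:
play_rows:
  commands:
    - [[0,0,0.05,0,0,0,0],[0,0,0.1,0,0,0,0],[0,0,0.1,0,0,0,0]]

```text
clock: 13.13
tool_pos: [0.5964, -0.0656, 0.0583]
orientation: [180.0, -0.0, 0.1]
force: [-1.9, 1.3, 4.5]
opening: 0.0233
gripper_force: 30.0
```

Request:
play_rows:
  commands:
    - [[0,0,0,0,0,0,0.42],[0,0,0,0,0,0,0.42],[0,0,0,0,0,0,0.42],[0,0,0,0,0,0,0.42],[0,0,0,0,0,0,0.42],[0,0,-1,0,0,0,0.42],[0,0,-3,0,0,0,0.42],[0,0,-6,0,0,0,0.5],[0,0,-9,0,0,0,0.5],[-3,2.8,-9.5,0,0,0,0.5],[-6,5.6,-9.5,0,0,0,0.5],[-9,8.4,-9.5,0,0,0,0.5],[-12,11.3,-9.5,0,0,0,0.5],[-15,14.1,-9.5,0,0,0,0.5],[-18,17,-9.5,0,0,0,0.5],[-20,18.8,-9.5,0,0,0,0.5],[-20.4,19.2,-9.5,0,0,0,0.5],[-20.4,19.2,-9.5,0,0,0,0.5],[-20.4,19.2,-9.5,0,0,0,0.5]]

```text
clock: 14.72
tool_pos: [0.3926, -0.258, 0.1531]
orientation: [180.0, -0.1, -0.0]
force: [0.8, 0.3, 1.1]
opening: 0.0435
gripper_force: 0.0
```

```bash
cat > chk.py <<'E'
from meas import *
s=snapshot("scene");t=snapshot("top");o=get_obs();print(o["force"],o["tool_pos"],o["opening"])
for n,P in dict(a=[.5957,.1745,.098],b=[.5957,.0945,.098],c=[.5957,.0147,.098],d=[.596,-.0653,.098],b32=[.4347,-.119,.072],b42=[.392,-.2575,.072]).items():
  for c in(s,t):
    h=hole(c,proj(c,P)[0],6);print(n,h is not None and onplane(c,h,P[2]).round(4))
E
python3 chk.py
```

```text
[0.43605647 0.45003372 0.51118157] [ 0.3931078  -0.25736224  0.1526844 ] 0.043912001952354535
a [[0.5956 0.1749 0.098 ]]
a [[0.5974 0.1748 0.098 ]]
b [[0.5961 0.0953 0.098 ]]
b [[0.5961 0.0954 0.098 ]]
c [[0.5957 0.0166 0.098 ]]
c [[0.5958 0.0158 0.098 ]]
d [[ 0.5945 -0.0651  0.098 ]]
d [[ 0.595  -0.0664  0.098 ]]
b32 [[ 0.4348 -0.118   0.072 ]]
b32 [[ 0.4343 -0.119   0.072 ]]
b42 [[ 0.3925 -0.2562  0.072 ]]
b42 [[ 0.3884 -0.2568  0.072 ]]
```

Request:
play_rows:
  commands:
    - [[-0.1,0,3,0,0,0,0.5],[-0.1,0,6,0,0,0,0.5],[-0.1,0,8.5,0,0,0,0.5],[-0.1,0,10.5,0,0,0,0.5],[-0.1,0,11.5,0,0,0,0.5],[-0.1,0,12,0,0,0,0.5],[-0.1,0,12,0,0,0,0.5],[-0.1,0,12,0,0,0,0],[-0.1,0,12,0,0,0,0],[-0.1,0,12,0,0,0,0],[-0.1,0,12,0,0,0,0],[-0.1,0,12,0,0,0,0],[-0.1,0,12,0,0,0,0]]

```text
clock: 15.9
tool_pos: [0.3918, -0.2578, 0.0331]
orientation: [180.0, -0.1, 0.0]
force: [0.8, 2.4, 5.2]
opening: 0.0232
gripper_force: 30.0
```

Request:
play_rows:
  commands:
    - [[0,0,-0.5,0,0,0,0],[0,0,-2,0,0,0,0],[0,0,-4,0,0,0,0],[0,0,-6.5,0,0,0,0],[0,0,-9,0,0,0,0],[0,0,-11.5,0,0,0,0],[0.6,-1,-12.8,0,0,0,0],[1.7,-3,-13,0,0,0,0],[3.5,-6,-13,0,0,0,0],[5.2,-9,-13,0,0,0,0],[6.9,-12,-13,0,0,0,0],[8.7,-15,-13,0,0,0,0],[10.4,-18,-13,0,0,0,0],[12.1,-21,-13,0,0,0,0],[13.9,-24,-13,0,0,0,0],[15.6,-27,-13,0,0,0,0],[17.3,-30,-13,0,0,0,0],[19,-33,-13,0,0,0,0],[20.1,-34.8,-13,0,0,0,0],[20.4,-35.3,-13,0,0,0,0]]

```text
clock: 17.57
tool_pos: [0.5961, 0.098, 0.1617]
orientation: [180.0, 0.0, 0.2]
force: [-0.5, -1.1, -0.9]
opening: 0.0231
gripper_force: 30.0
```

Request:
play_rows:
  commands:
    - [[0,0,0,0,0,0,0],[0,0,0,0,0,0,0],[0,0,0,0,0,0,0]]

```text
clock: 17.82
tool_pos: [0.5941, 0.0943, 0.1623]
orientation: [180.0, 0.0, -0.0]
force: [0.1, 0.1, -2.1]
opening: 0.0231
gripper_force: 30.0
```

Request:
play_rows:
  commands:
    - [[0.1,-0.05,1,0,0,0,0],[0.1,-0.05,3,0,0,0,0],[0.1,-0.05,5,0,0,0,0],[0.1,-0.05,7,0,0,0,0],[0.1,-0.05,8.5,0,0,0,0],[0.1,-0.05,9.2,0,0,0,0],[0.1,-0.05,9.6,0,0,0,0],[0.1,-0.05,9.9,0,0,0,0],[0.1,-0.05,10.1,0,0,0,0],[0.1,-0.05,10.1,0,0,0,0],[0.1,-0.05,10.1,0,0,0,0]]

```text
clock: 18.73
tool_pos: [0.5964, 0.096, 0.0621]
orientation: [-180.0, -0.1, 0.0]
force: [0.0, -0.1, -1.1]
opening: 0.0228
gripper_force: 30.0
```

Request:
play_rows:
  commands:
    - [[0,0,0.05,0,0,0,0],[0,0,0.1,0,0,0,0],[0,0,0.1,0,0,0,0]]

```text
clock: 18.98
tool_pos: [0.596, 0.096, 0.0606]
orientation: [-180.0, -0.0, 0.0]
force: [0.2, 0.0, -1.9]
opening: 0.0227
gripper_force: 30.0
```

Request:
play_rows:
  commands:
    - [[0,0,0.05,0,0,0,0],[0,0,0.1,0,0,0,0],[0,0,0.1,0,0,0,0]]

```text
clock: 19.23
tool_pos: [0.5959, 0.0959, 0.0593]
orientation: [180.0, 0.0, 0.0]
force: [0.4, -0.0, -1.2]
opening: 0.0231
gripper_force: 30.0
```

Request:
play_rows:
  commands:
    - [[0,0,0.05,0,0,0,0],[0,0,0.05,0,0,0,0],[0,0,0.05,0,0,0,0]]

```text
clock: 19.48
tool_pos: [0.5962, 0.096, 0.0592]
orientation: [-180.0, -0.0, 0.0]
force: [0.6, -0.4, 1.8]
opening: 0.0229
gripper_force: 30.0
```

Request:
play_rows:
  commands:
    - [[0,0,0,0,0,0,0.42],[0,0,0,0,0,0,0.42],[0,0,0,0,0,0,0.42],[0,0,0,0,0,0,0.42],[0,0,0,0,0,0,0.42],[0,0,-1,0,0,0,0.42],[0,0,-3,0,0,0,0.42],[0,0,-6,0,0,0,0.5],[0,0,-9,0,0,0,0.5],[-2.2,3,-9.5,0,0,0,0.5],[-4.5,6,-9.5,0,0,0,0.5],[-6.7,9,-9.5,0,0,0,0.5],[-9,12,-9.5,0,0,0,0.5],[-11.2,15,-9.5,0,0,0,0.5],[-13.5,18,-9.5,0,0,0,0.5],[-15.5,20.7,-9.5,0,0,0,0.5],[-16.2,21.5,-9.5,0,0,0,0.5],[-16.2,21.5,-9.5,0,0,0,0.5],[-16.2,21.5,-9.5,0,0,0,0.5]]

```text
clock: 21.07
tool_pos: [0.4344, -0.1196, 0.1548]
orientation: [-180.0, -0.1, -0.0]
force: [0.1, 0.5, 0.5]
opening: 0.0437
gripper_force: 0.0
```

```bash
python3 chk.py
```

```text
[ 0.35378365 -0.54358954  0.6503442 ] [ 0.43493303 -0.11877314  0.15436083] 0.0436269118333847
a [[0.5954 0.1748 0.098 ]]
a [[0.5974 0.1748 0.098 ]]
b [[0.5959 0.0966 0.098 ]]
b [[0.596  0.0957 0.098 ]]
c [[0.5957 0.0166 0.098 ]]
c [[0.5958 0.0158 0.098 ]]
d [[ 0.5945 -0.0651  0.098 ]]
d [[ 0.595  -0.0664  0.098 ]]
b32 [[ 0.4348 -0.118   0.072 ]]
b32 [[ 0.43   -0.1201  0.072 ]]
b42 [[ 0.3914 -0.259   0.072 ]]
b42 [[ 0.3922 -0.257   0.072 ]]
```

Request:
play_rows:
  commands:
    - [[0,0,3,0,0,0,0.5],[0,0,6,0,0,0,0.5],[0,0,8.5,0,0,0,0.5],[0,0,10.5,0,0,0,0.5],[0,0,11.7,0,0,0,0.5],[0,0,12.15,0,0,0,0.5],[0,0,12.15,0,0,0,0.5],[0,0,12.15,0,0,0,0],[0,0,12.15,0,0,0,0],[0,0,12.15,0,0,0,0],[0,0,12.15,0,0,0,0],[0,0,12.15,0,0,0,0],[0,0,12.15,0,0,0,0]]

```text
clock: 22.25
tool_pos: [0.4349, -0.1191, 0.0331]
orientation: [-180.0, -0.1, 0.0]
force: [-0.8, 2.0, 5.8]
opening: 0.023
gripper_force: 30.0
```

Request:
play_rows:
  commands:
    - [[0,0,-0.5,0,0,0,0],[0,0,-2,0,0,0,0],[0,0,-4,0,0,0,0],[0,0,-6.5,0,0,0,0],[0,0,-9,0,0,0,0],[0,0,-11.5,0,0,0,0],[0.6,-1,-12.8,0,0,0,0],[1.6,-3,-13,0,0,0,0],[3.2,-5.8,-13,0,0,0,0],[4.8,-8.7,-13,0,0,0,0],[6.4,-11.6,-13,0,0,0,0],[8,-14.5,-13,0,0,0,0],[9.6,-17.5,-13,0,0,0,0],[11.2,-20.4,-13,0,0,0,0],[12.8,-23.3,-13,0,0,0,0],[14.4,-26.2,-13,0,0,0,0],[15.6,-28.4,-13,0,0,0,0],[16.1,-29.3,-13,0,0,0,0],[16.1,-29.3,-13,0,0,0,0],[16.1,-29.3,-13,0,0,0,0]]

```text
clock: 23.92
tool_pos: [0.5941, 0.1737, 0.1616]
orientation: [179.9, 0.1, 0.1]
force: [0.9, -0.1, -2.2]
opening: 0.0229
gripper_force: 30.0
```

Request:
play_rows:
  commands:
    - [[0,0,0,0,0,0,0],[0,0,0,0,0,0,0]]

```text
clock: 24.08
tool_pos: [0.5943, 0.1728, 0.1625]
orientation: [180.0, 0.0, -0.0]
force: [0.5, 0.7, -1.8]
opening: 0.0231
gripper_force: 30.0
```

Request:
play_rows:
  commands:
    - [[0.1,-0.1,1,0,0,0,0],[0.1,-0.1,3,0,0,0,0],[0.1,-0.1,5,0,0,0,0],[0.1,-0.1,7,0,0,0,0],[0.1,-0.1,8.5,0,0,0,0],[0.1,-0.1,9.2,0,0,0,0],[0.1,-0.1,9.6,0,0,0,0],[0.1,-0.1,9.9,0,0,0,0],[0.1,-0.1,10.2,0,0,0,0],[0.1,-0.1,10.2,0,0,0,0],[0.1,-0.1,10.2,0,0,0,0]]

```text
clock: 25.0
tool_pos: [0.5962, 0.1751, 0.061]
orientation: [-180.0, -0.1, 0.0]
force: [-0.0, 0.4, -0.6]
opening: 0.023
gripper_force: 30.0
```

Request:
play_rows:
  commands:
    - [[0,0,0.05,0,0,0,0],[0,0,0.1,0,0,0,0],[0,0,0.1,0,0,0,0]]

```text
clock: 25.25
tool_pos: [0.596, 0.175, 0.0596]
orientation: [-180.0, -0.0, 0.0]
force: [-0.4, -0.6, -2.2]
opening: 0.0232
gripper_force: 30.0
```

Request:
play_rows:
  commands:
    - [[0,0,0.05,0,0,0,0],[0,0,0.1,0,0,0,0],[0,0,0.1,0,0,0,0]]

```text
clock: 25.5
tool_pos: [0.5964, 0.1751, 0.0592]
orientation: [-180.0, -0.1, 0.1]
force: [-1.5, -0.9, 4.2]
opening: 0.023
gripper_force: 30.0
```

Contact. I'll release, retreat up and back, and inspect.

Request:
play_rows:
  commands:
    - [[0,0,0,0,0,0,0.42],[0,0,0,0,0,0,0.42],[0,0,0,0,0,0,0.42],[0,0,0,0,0,0,0.42],[0,0,0,0,0,0,0.42],[0,0,-1,0,0,0,0.42],[0,0,-3,0,0,0,0.42],[0,0,-6,0,0,0,0.42],[0,0,-10,0,0,0,0.42],[-3,-1,-12,0,0,0,0.42],[-6,-3,-13,0,0,0,0.42],[-9,-5,-13,0,0,0,0.42],[-12,-8,-13,0,0,0,0.42],[-15,-11,-13,0,0,0,0.42],[-18,-14,-13,0,0,0,0.42],[-20,-16,-13,0,0,0,0.42],[-20,-16,-13,0,0,0,0.42],[-20,-16,-13,0,0,0,0.42]]

```text
clock: 27.0
tool_pos: [0.3947, 0.336, 0.1893]
orientation: [-179.9, -0.0, 0.2]
force: [-0.7, -0.3, 0.4]
opening: 0.0367
gripper_force: 0.0
```

```bash
python3 chk.py; python3 - <<'E'
from h import *
a=snapshot("top")["frame"][170:245,180:430];b=snapshot("scene")["frame"][170:400,200:500]
cv2.imwrite("pics/f.png",np.vstack([cv2.resize(a,(600,180)),cv2.resize(b,(600,420))])[...,::-1])
E
```

```text
[-0.4690198  -0.44237432 -0.97890735] [0.39588974 0.33470557 0.18886414] 0.036603894540812185
a [[0.5961 0.1754 0.098 ]]
a [[0.5959 0.1745 0.098 ]]
b [[0.5962 0.0967 0.098 ]]
b [[0.596  0.0957 0.098 ]]
c [[0.5957 0.0166 0.098 ]]
c [[0.5956 0.0158 0.098 ]]
d [[ 0.5945 -0.0651  0.098 ]]
d [[ 0.595  -0.0664  0.098 ]]
b32 [[ 0.4341 -0.1198  0.072 ]]
b32 [[ 0.4343 -0.119   0.072 ]]
b42 [[ 0.3915 -0.2589  0.072 ]]
b42 [[ 0.3921 -0.257   0.072 ]]
```

View pics/f.png

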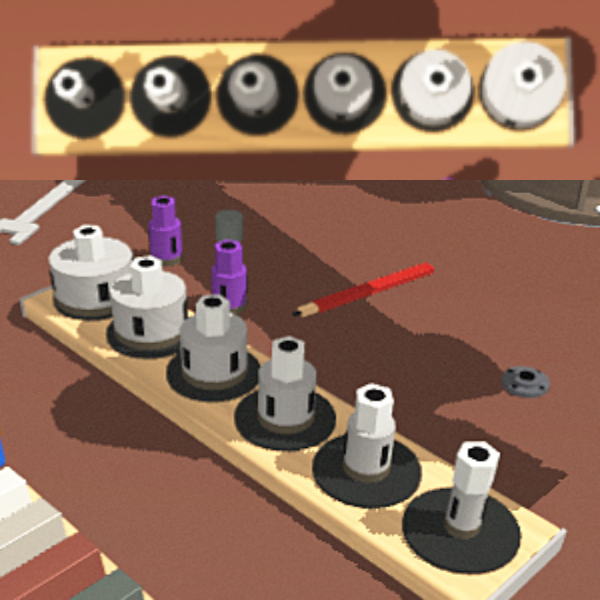

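The row now runs in order from bit22 to bit72. All six bits are upright and seated within about 1.5 mm of their seat centres, with hub holes at top-crop x 68, 158, 250, 341, 437 and 528. I'll hand it in.

```bash
python3 -c "from plant import *; print(close_job())"
```

```text
the job is handed in; nothing more can be done
None
```

All four loose bits are back on their posts, with the row running 22, 32, 42, 52, 62 to 72 mm from the robot's left, each within about 1.5 mm of its seat centre, and the job is handed in at about 27 s of the 88 s allowed; no verdict came back.

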